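Clean the rear corner seam of the bamboo shelf's tray

ROBOT

A 7-joint arm with a two-finger parallel gripper is mounted at the origin on the work surface. World frame = base frame: x ahead of the robot, y to its left, z up, the work surface at z = 0. Lengths are in mm, angles in rad, forces in N, time in s.
With the tool pointing down it reaches from about 400 to 900 mm from the base axis. Payload 5.6 kg.
Tool frame: the origin (TCP) lies midway between the tips of the shut fingers; the grasp point (between the pads) lies 19 mm behind it; z points along the fingers, y is the line along which they close (so a half turn about z gives the same grasp; the last joint's range is limited). The gripper opens to 92 mm and grips with 3 to 60 N. Pads are 20 mm wide; open, the fingers measure 128 mm over their backs; the gripper's body (75 mm by 189 mm) begins 69 mm behind the grasp point.
Start: joints at [-1.261, 0.468, -0.012, 1.603, 0.006, 1.071, -0.056], TCP at [224.633, 609.958, 214.592] pointing down, gripper open.
Joint ranges: [-2.53, 2.53], [-0.31, 2.02], [-1.57, 1.55], [0.28, 2.44], [-1.29, 4.43], [0.15, 1.84], [-2.92, 2.92]. Speed limits (rad/s): [2.57, 2.57, 3.14, 3.14, 3.14, 3.14, 3.14].

INTERFACE

Orientations are given as a rotation vector (axis times angle).
In Python, from cell import robot, grip, kin, viewer gives the robot as it stands. Calls block until the motion is done:
- robot.movep(position, orientation): joint-space move of the TCP to a pose.
- robot.servo_line(position, feed=150, rotation=None): straight line of the TCP; rotation=None keeps the orientation; feed is the mean speed in mm/s.
- robot.goto_joints(angles): joint-space move.
- grip(opening, newtons=None): opening from 0.0 (shut) to 1.0 (fully open); newtons is the grip in N (None keeps the last); returns when the fingers have stopped.
- robot.hold(seconds).
- kin.ik(position, orientation): joint angles nearest the present ones, or None.
- robot.observe(): the state.
- viewer.read_camera(name): name is "scene" or "top"; returns the picture (400x640x3 uint8, red, green, blue); there is no depth.
- viewer.camera_info(name): a dict with "camera_matrix" (3x3 intrinsics, pixels), "R" (3x3) and "t" (3): a world point X has camera coordinates R X + t. Camera axes: x right, y down, z forward; pixel columns grow to the right and rows downward; lengths in mm; the calibration is good to about 2 mm. A picture is of the moment at which its call begins. camera_info takes no time and is no camera call.
A pose or a line that the arm cannot do raises robot.IKError and nothing moves.
- robot.job_done(): hands the job in; it is judged then, once.
Trained networks look in the newest picture that a camera, given by its name, has taken for a name from the list of things; names that differ only in an ending like _2 or _b are one class to them, and where a whole thing is asked for, a point or a joint stands for the part that bears it (a point fixed in the world has none). Each returns a list of dicts, best first, with "confidence" (0 to 1); they miss things now and then, are a little off and sometimes report something else, mostly with a low value. They report only what shows in the picture. A call takes as long as a camera call.
- viewer.silhouettes(name, camera): "mask" (400x640 bool, what is visible of it).
- viewer.pinpoint(name, camera): "at" ([x, y, z] in mm, in the coordinates of the camera as it stood for that picture, good to about 4 mm: a listed point, or the origin of a listed thing).
The state is a dict: "t": time; "joints": joint angles; "joint_velocities": joint speeds; "joint_torque": joint torques, N m; "tcp_pos": TCP position; "tcp_rot": TCP orientation; "contact_force": force on the tool from outside, world axes, zero at the start; "wrist_torque": the same for the moment, N m; "grip_width": opening from 0.0 (shut) to 1.0 (fully open); "grip_force": force on a finger pad.
Only numpy, scipy, OpenCV 4.12 (cv2) and the standard library are available. Lean on these libraries where they do the work, as an engineer would, in place of code of your own. Each camera call takes 0.05 s, during which the arm holds its last target. There are 200 camera calls.

TASK

Pull the bamboo shelf's lower tray out to its stop, then take the wooden cleaning stick from its stand and run its tip slowly along the seam where the tray's floor meets its rear wall, from the left end (+y side) to the right end, touching the tray as you go. Then put the stick back upright in its stand, leaving the tray out and the other things where they are.

Things in the scene. Friction and masses are not known exactly. Their poses are not given: they have to be found in the camera images.
- shelf: Fixed two-tier bamboo shelf, 280 mm wide. Origin on the counter under the middle of the upper tier; x to its back, y to its left as the robot sees it, z up. Slatted upper tier: x -85 to +85 mm, underside 132, top 146 mm above the counter, on 16 mm corner posts; it holds bowl, scoop and clip. Lower tier: an empty bamboo pull-out tray between two side rails (30 mm high, from x = -150 mm).
- tray (a joint): How far the lower-tier tray is pulled out to the shelf's front (-x), in m: 0 shut, 0.075 at its stop. It has about 4 N friction and stays where left; a harder push on its rear wall moves it back in. Tray inside: 174 mm front to back, 220 mm wide, floor 22 mm above the counter; side walls 8 mm thick, top at 55 mm; rear wall 10 mm thick, top at 60 mm above the counter.
- tray_front (a point): Middle of the top edge of the tray's front wall (moves with the tray; axes as the shelf's). This wall is 12 mm thick, 236 mm wide, its top 80 mm above the counter; pinch it from above across its thickness, one finger inside the tray. When the tray is shut the point is 80 mm in front of the upper tier's front edge.
- stand: Fixed light bamboo block, 76 x 76 x 100 mm high, with an upright round through hole of 31 mm; origin in the middle of its underside. It stands on the counter left or right of the shelf, the silicone lid on the other side.
- stick: Brown wooden cleaning stick, 165 mm long, 60 g, upright in the stand's hole, its collar on the stand's top. Origin on its axis at the collar's underside (100 mm above the counter), z up to the handle end. Collar 44 mm diameter, z 0 to 8 mm; handle 22 x 22 mm square (sides along its x and y), z 8 to 80 mm; below the collar a round rod, 12 mm diameter, to a round tip at z = -85 mm.
- stick_tip (a point): Centre of the stick's ball-shaped tip (radius 6 mm), on its axis 79 mm below the stick's origin.
- sugar_bowl: White ceramic sugar bowl with its lid on, 94 mm diameter, 100 mm high, on the upper tier; origin under its middle. Bystander.
- scoop: Steel scoop, about 135 mm long and 26 mm high, lying on the upper tier; origin under its middle. Bystander.
- clip: Aluminium clip, 75 mm long, lying on the upper tier; origin under its middle. Bystander.
- lid: Green silicone pot lid, 124 mm diameter, 28 mm high with its knob, flat on the counter beside the shelf; origin under its middle. Bystander.
- seam0 (a point): Seam, left end: where the tip's centre is when the tip touches both tray floor and rear wall (6 mm from each), 40 mm from the left side wall's inner face. Moves with the tray. Tray at its stop: 19 mm behind the upper tier's front edge and 104 mm below its underside, so the stick must lean 25 to 45 degrees, its handle to the shelf's front.
- seam1 (a point): Seam, first quarter: where the tip's centre is when the tip touches both tray floor and rear wall (6 mm from each), 75 mm from the left side wall's inner face. Moves with the tray. Tray at its stop: 19 mm behind the upper tier's front edge and 104 mm below its underside, so the stick must lean 25 to 45 degrees, its handle to the shelf's front.
- seam2 (a point): Seam, middle: where the tip's centre is when the tip touches both tray floor and rear wall (6 mm from each), 110 mm from the left side wall's inner face. Moves with the tray. Tray at its stop: 19 mm behind the upper tier's front edge and 104 mm below its underside, so the stick must lean 25 to 45 degrees, its handle to the shelf's front.
- seam3 (a point): Seam, third quarter: where the tip's centre is when the tip touches both tray floor and rear wall (6 mm from each), 145 mm from the left side wall's inner face. Moves with the tray. Tray at its stop: 19 mm behind the upper tier's front edge and 104 mm below its underside, so the stick must lean 25 to 45 degrees, its handle to the shelf's front.
- seam4 (a point): Seam, right end: where the tip's centre is when the tip touches both tray floor and rear wall (6 mm from each), 180 mm from the left side wall's inner face. Moves with the tray. Tray at its stop: 19 mm behind the upper tier's front edge and 104 mm below its underside, so the stick must lean 25 to 45 degrees, its handle to the shelf's front.

How it is judged (in metres and radians):
On the way, in this order (a step that is already met when the one before it is completed fails the run):
1. the tray is pulled out to its stop (joint over 70 mm of 75 mm) (value of joint tray above 0.07 m), for 0.2 s.
2. tip of the stick at the seam's left end: tip centre within 8 mm of that point, touching the tray (over 0.2 N), slower than 80 mm/s, for 0.1 s, the tray still out by over 60 mm (distance between stick_tip and seam0 below 0.008 m and contact force between stick and shelf above 0.2 N and linear speed of stick below 0.08 m/s and value of joint tray above 0.06 m), for 0.1 s.
3. tip of the stick at the seam's first quarter: tip centre within 8 mm of that point, touching the tray (over 0.2 N), slower than 80 mm/s, for 0.1 s, the tray still out by over 60 mm (distance between stick_tip and seam1 below 0.008 m and contact force between stick and shelf above 0.2 N and linear speed of stick below 0.08 m/s and value of joint tray above 0.06 m), for 0.1 s.
4. tip of the stick at the seam's middle: tip centre within 8 mm of that point, touching the tray (over 0.2 N), slower than 80 mm/s, for 0.1 s, the tray still out by over 60 mm (distance between stick_tip and seam2 below 0.008 m and contact force between stick and shelf above 0.2 N and linear speed of stick below 0.08 m/s and value of joint tray above 0.06 m), for 0.1 s.
5. tip of the stick at the seam's third quarter: tip centre within 8 mm of that point, touching the tray (over 0.2 N), slower than 80 mm/s, for 0.1 s, the tray still out by over 60 mm (distance between stick_tip and seam3 below 0.008 m and contact force between stick and shelf above 0.2 N and linear speed of stick below 0.08 m/s and value of joint tray above 0.06 m), for 0.1 s.
6. tip of the stick at the seam's right end: tip centre within 8 mm of that point, touching the tray (over 0.2 N), slower than 80 mm/s, for 0.1 s, the tray still out by over 60 mm (distance between stick_tip and seam4 below 0.008 m and contact force between stick and shelf above 0.2 N and linear speed of stick below 0.08 m/s and value of joint tray above 0.06 m), for 0.1 s.
At the end, for the whole second after the job is handed in: The stick stands released and at rest, upright within 7 degrees in its stand's hole, its collar down on the stand's top (within 6 mm in height and 12 mm of the hole's axis); the tray is still out by more than 60 mm; sugar bowl, scoop, clip and lid are within 30 mm of where they began (horizontal distance between stick and stand below 0.012 m and height (world z) of stick between 0.094 and 0.106 m and angle between stick's own z axis and vertical below 0.12 rad and linear speed of stick below 0.02 m/s and value of joint tray above 0.06 m and distance of each of sugar_bowl, scoop, clip, lid from where it was at the start of the episode below 0.03 m); the robot touches nothing.
It fails at once if sugar bowl, scoop, clip or lid moved by more than 30 mm (distance of any of sugar_bowl, scoop, clip, lid from where it was at the start of the episode above 0.03 m).
It fails at once if the stick moves faster than 120 mm/s while its tip is at the seam (within about 12 mm of it) (x of stick_tip in the frame of seam2 between -0.012 and 0.03 m and z of stick_tip in the frame of seam2 below 0.012 m and y of stick_tip in the frame of seam2 between -0.1 and 0.1 m and linear speed of stick above 0.12 m/s).
It fails at once if the stick presses on the shelf or its tray with more than 40 N (contact force between stick and shelf above 40 N).
It also fails if it takes over 72 s, if anything falls off the work surface, if the arm or the gripper's body presses on something with over 40 N, if the wrist force passes 120 N, or if a joint passes its speed limit or range.

## Working session

There is one attempt and no reset: what is moved stays moved. The work goes in short steps, each a Python script; the robot and the scene stay as the last script left them, time stands still between calls to the robot, and variables do not carry over. Pictures are saved under pics/ and viewed, at most 10 in all, crops included, and the job is handed in when it is done.

```bash
ls; mkdir -p pics; cat > h.py <<'E'
import numpy as np, cv2
from cell import robot, grip, kin, viewer
from scipy.spatial.transform import Rotation as R
def world(cam,p):
    c=viewer.camera_info(cam); return np.array(c["R"]).T@(np.array(p)-np.array(c["t"]))
def find(n,cam):
    return [(round(d["confidence"],2),world(cam,d["at"]).round(1)) for d in viewer.pinpoint(n,cam)][:2]
E
python3 - <<'E'
from h import *
for c in("scene","top"):
    im=viewer.read_camera(c); cv2.imwrite(f"pics/{c}0.png",im[:,:,::-1])
    i=viewer.camera_info(c); print(c,(-np.array(i["R"]).T@np.array(i["t"])).round(0))
    for n in["shelf","tray_front","stand","stick","stick_tip","sugar_bowl","scoop","clip","lid","seam0","seam2","seam4"]: print(n,find(n,c))
print(robot.observe())
E
```

```text
pics
scene [600. 542. 909.]
shelf [(0.72, array([717.5, -41.1,  -2. ]))]
tray_front [(0.81, array([542.3, -36.4,  75.9]))]
stand [(0.56, array([484.8, 315.6,   3. ])), (0.41, array([ 691.5, -103.1,  144.3]))]
stick []
stick_tip [(0.68, array([482.7, 314.4,   3. ]))]
sugar_bowl [(0.78, array([742. ,  30.5, 144.3]))]
scoop []
clip [(0.61, array([ 690.9, -105.4,  145.6]))]
lid [(0.67, array([ 510.7, -344.9,   -0.8]))]
seam0 [(0.85, array([ 714.5, -109.7,   27.8])), (0.84, array([716.8, -74.7,  23.8]))]
seam2 [(0.85, array([ 714.5, -109.7,   27.8])), (0.84, array([716.8, -74.7,  23.8]))]
seam4 [(0.85, array([ 714.5, -109.7,   27.8])), (0.84, array([716.8, -74.7,  23.8]))]
top [ 474.  -11. 1126.]
shelf [(0.86, array([ 7.143e+02, -4.100e+01,  7.000e-01])), (0.73, array([759.4, -96.4, 145.6]))]
tray_front [(0.59, array([538.8, -39. ,  82.5]))]
stand [(0.76, array([485.3, 320.4,   2.1]))]
stick [(0.72, array([483.7, 315.7, 100.6])), (0.29, array([712.6,  -4.2,  30.7]))]
stick_tip []
sugar_bowl []
scoop []
clip [(0.52, array([ 685.7, -103.9,  142.9]))]
lid [(0.66, array([ 5.131e+02, -3.475e+0
[... 284 characters left out ...]
s': array([-1.26100653,  0.46748246, -0.01159406,  1.60265459,  0.00597367,
        1.07137079, -0.05629951]), 'joint_velocities': array([-0.00088625, -0.00011738,  0.00091635, -0.00131172, -0.0001495 ,
       -0.00268627, -0.00032547]), 'joint_torque': array([ 1.22118196e-03, -5.20399296e+01, -1.20605886e-02, -2.44058168e+01,
       -5.66650147e-02,  1.14059611e-02,  2.11022666e-05]), 'tcp_pos': array([224.63643682, 609.99548964, 214.62257956]), 'tcp_rot': array([5.51423304e-01, 3.09278579e+00, 1.82327183e-04]), 'contact_force': array([ 0.36495923, -0.39060496, -0.81900042]), 'wrist_torque': array([-0.01528127, -0.03167074,  0.00846507]), 'grip_force': 0.0, 'grip_width': 1.0056119672067665}
```

View pics/scene0.png

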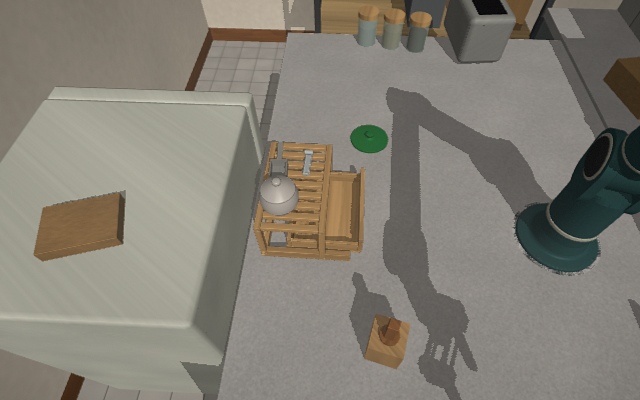

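View pics/top0.png

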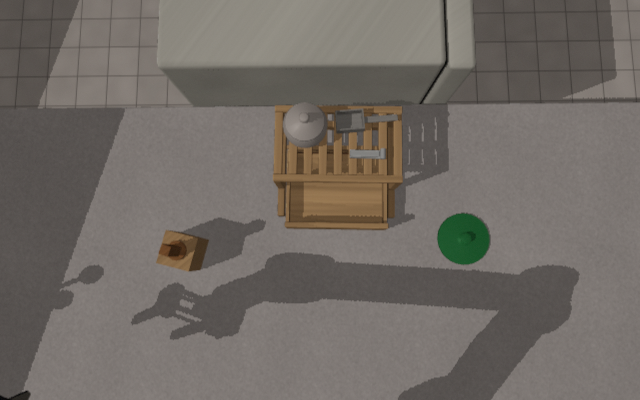

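The scene shows the shelf with its tray shut (scene ~310,200; top 340,170). The stand and stick are on its left (scene 387,340; top 180,250), the lid is on its right (top 463,238), and bowl, scoop and clip are on the tier. Next I'll zoom in to get the yaws, and take more measurements.

```bash
python3 - <<'E'
from h import *
acc={}
for k in range(5):
  for c in("scene","top"):
    im=viewer.read_camera(c)
    for n in["shelf","tray_front","stand","stick","seam2"]:
      for d in viewer.pinpoint(n,c):
        if d["confidence"]>.45: acc.setdefault(n,[]).append(world(c,d["at"]))
for n,v in acc.items(): print(n,np.array(v).round(0).astype(int).tolist() if n=="seam2" else (np.median(v,0).round(1),np.std(v,0).round(1)))
im=viewer.read_camera("top")[:,:,::-1]
viewer.silhouettes("stand","top")
a=cv2.resize(im[220:280,145:220],(500,400),interpolation=cv2.INTER_CUBIC)
b=cv2.resize(im[95:240,262:412],(300*2-0,580),interpolation=cv2.INTER_CUBIC) 
cv2.imwrite("pics/stand.png",a);cv2.imwrite("pics/shelf.png",b)
for n in("stand","stick"):
  for d in viewer.silhouettes(n,"top")[:1]:
    m=d["mask"].astype(np.uint8); print(n,m.sum(),cv2.minAreaRect(cv2.findNonZero(m)))
E
```

```text
shelf (array([ 7.145e+02, -3.880e+01,  7.000e-01]), array([ 67.7, 107.1,  29.7]))
tray_front (array([544. , -36.4,  79.9]), array([60.7, 19.1, 23.9]))
stand (array([484.3, 315.9,   3.1]), array([77.8, 87.9, 42.3]))
stick (array([484.7, 317.6, 100.6]), array([  8.8, 199.5,  30.9]))
seam2 [[720, -110, 28], [718, -77, 27], [718, -4, 25], [716, -40, 28], [747, 30, 140], [717, 30, 29], [715, -5, 33], [715, -76, 30], [708, -108, 28], [711, -44, 31], [718, 25, 24], [717, -5, 27], [718, -76, 23], [719, -40, 28], [719, 31, 31], [718, -112, 27], [714, -6, 28], [713, 29, 26], [712, -76, 31], [710, -104, 32], [712, -41, 33], [714, -2, 24], [719, -42, 28], [717, -110, 27], [719, 31, 29], [716, -77, 26], [711, -107, 28], [717, 27, 28], [712, -40, 34], [713, -75, 30], [713, -6, 33], [713, -39, 0], [716, 29, 28], [719, -75, 26], [718, -107, 28], [717, -3, 26], [719, -43, 26], [713, -41, 33], [712, -102, 31], [714, 29, 25], [713, -6, 29], [715, -78, 30], [716, -75, 24], [719, -43, 30], [720, 33, 29], [715, -7, 25], [719, -106, 28], [715, -3, 30], [712, -105, 29], [715, -78, 30], [715, 31, 28], [710, -43, 36]]
stand 1124 ((181.9705810546875, 250.61766052246094), (44.86909103393555, 35.65273666381836), 14.03624439239502)
stick 389 ((173.51776123046875, 248.25738525390625), (25.923080444335938, 19.15384864807129), 22.61986541748047)
```

View pics/stand.png

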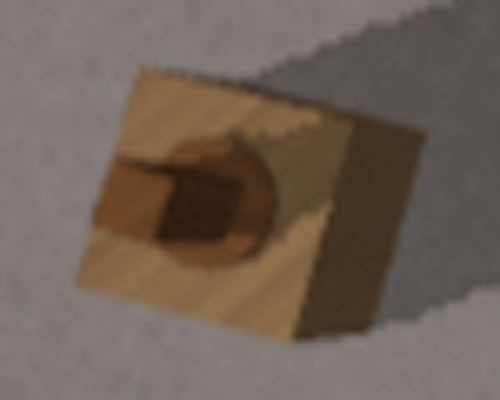

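View pics/shelf.png

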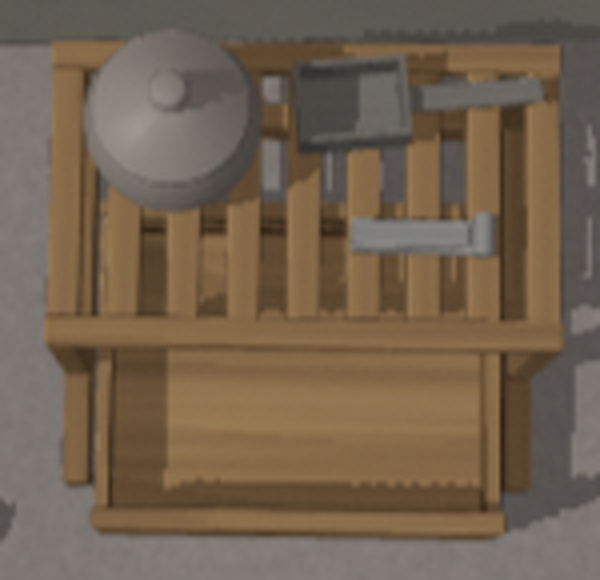

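```bash
cat >> h.py <<'E'
YAW=np.radians(-1.0)
def ori(z,y):
    z=np.array(z,float);z/=np.linalg.norm(z);y=np.array(y,float);y-=z*(y@z);y/=np.linalg.norm(y)
    return R.from_matrix(np.column_stack([np.cross(y,z),y,z])).as_rotvec()
def shelf(v): return R.from_euler("z",YAW).apply(v)
def tilt(deg,closing,s): # tool tilted forward deg in shelf frame; closing 'x' or 'y'
    t=np.radians(deg); z=np.array([np.sin(t),0,-np.cos(t)])
    return ori(shelf(z),s*shelf([0,1,0] if closing=="y" else [np.cos(t),0,np.sin(t)]))
SY=np.radians(-11)
def pick(s): return ori([0,0,-1],[-s*np.sin(SY),s*np.cos(SY),0])
E
python3 - <<'E'
from h import *
c=viewer.camera_info("top");K=np.array(c["camera_matrix"]);Rc=np.array(c["R"]);t=np.array(c["t"])
def dep(u,v,z):
    r=Rc.T@np.linalg.inv(K)@[u,v,1];o=-Rc.T@t;return (o+r*(z-o[2])/r[2]).round(1)
f=lambda u,v,z:dep(262+u/4,95+v/4,z)
print("tier front top",f(45,344,146),f(563,348,146),"tier back",f(52,42,146),f(560,45,146))
print("wall front top edge",f(92,528,80),f(502,535,80),"inner",f(95,508,80),f(502,515,80))
g=lambda u,v:dep(145+u/6.667,220+v/6.667,100)
cs=np.array([g(140,68),g(352,118),g(296,342),g(78,285)]);print("stand",cs.tolist(),cs.mean(0))
print("handle top",dep(145+199/6.667,220+207/6.667,180))
for s in(1,-1):
  print(s)
  for n,p,o in[("tray",[543,-37,60],tilt(10,"x",s)),("trayout",[466,-37,60],tilt(10,"x",s)),("pick",[484,316,136],pick(s)),("lift",[484,316,260],pick(s))]+[(f"seam{y}",np.array([641,y,28])-115*shelf([np.sin(.61),0,-np.cos(.61)]),tilt(35,"y",s)) for y in(30,-110)]:
    q=kin.ik(p,o);print(n,None if q is None else np.round(q,2))
E
```

```text
tier front top [630.5  98.1 146. ] [ 626.3 -180.1  146. ] tier back [798.9  95.5 146. ] [ 794.1 -183.2  146. ]
wall front top edge [535.   77.8  80. ] [ 530.  -154.2   80. ] inner [546.4  76.1  80. ] [ 541.3 -154.5   80. ]
stand [[528.0, 343.2, 100.0], [510.9, 271.0, 100.0], [436.9, 287.6, 100.0], [455.9, 361.3, 100.0]] [482.925 315.775 100.   ]
handle top [480.9 295.7 180. ]
1
tray [-0.34  0.46  0.42  2.13 -0.44  0.44  0.39]
trayout [-0.54  0.4   0.64  2.31 -0.65  0.4   0.62]
pick [-0.68  0.44  0.06  1.85 -0.03  0.85  0.77]
lift [-0.7   0.3   0.08  1.74 -0.03  1.1   0.77]
seam30 [ 0.09  0.32 -0.3   2.31  1.98  0.21 -0.53]
seam-110 [ 0.92  0.47 -0.85  2.26  1.85  0.23  0.01]
-1
tray [-0.83  0.73  1.11  2.16 -1.11  0.75 -2.16]
trayout [-1.    0.82  1.34  2.33 -1.28  0.87 -1.95]
pick [-1.15  0.5   0.67  1.88 -0.39  0.89 -2.05]
lift [-1.17  0.34  0.68  1.77 -0.24  1.12 -2.18]
seam30 [ 0.03  0.31 -0.23  2.32  2.02  0.19  2.55]
seam-110 [ 1.23  0.81 -1.32  2.25  1.76  0.63 -2.87]
```

```bash
python3 - <<'E'
from h import *
def F(): return robot.observe()["contact_force"].round(1)
o=tilt(10,"x",1); P=np.array([540.,-38,60]); d=shelf([-1,0,0])
grip(0.5,40)
robot.movep(P+[-20,0,140],o)
robot.servo_line(P+[0,0,50],120); robot.servo_line(P,60); print(F())
w=grip(0.0,40); ob=robot.observe(); print(ob["grip_width"]*92,ob["grip_force"],F())
robot.servo_line(P+60*d,60); print(F())
for k in range(62,98,2):
    robot.servo_line(P+k*d,40); f=F()
    if np.hypot(*f[:2])>14: break
print(k,f)
robot.servo_line(P+(k-1)*d,20);print(F())
grip(0.5); robot.hold(.2)
robot.servo_line(P+(k-1)*d+[-5,0,130],120)
print(robot.observe()["t"])
EOF=0
E
```

```text
[-0.4 -0.1 -0.9]
13.920824685044625 39.60969680920243 [4.4 0.8 1.7]
[ 0.6  2.2 10.2]
68 [ 19.8   3.  -17. ]
[ 15.1   1.4 -10.8]
14.7833
```

```bash
cat >> h.py <<'E'
A=np.radians(20)
S=np.array([484,316.5,0])
def pickz(a=A): # tool leans: z axis in stand frame
    return R.from_euler("z",SY).apply([-np.sin(a),0,-np.cos(a)])
def picko(s): return ori(pickz(),s*R.from_euler("z",SY).apply([0,1,0]))
G=S+[0,0,155]; PT=G+19*pickz(); TIP=S+[0,0,21]
def tipvec(s): return R.from_rotvec(picko(s)).inv().apply(TIP-PT)   # tip in tool frame
def wipe(tip,s,lean=35): # TCP pose for tip, stick lean
    o=tilt(lean-np.degrees(A),"y",s); return np.array(tip)-R.from_rotvec(o).apply(tipvec(s)),o
E
python3 - <<'E'
from h import *
for s in(1,-1):
  print(s,tipvec(s))
  for n,(p,o) in[("pick",(PT,picko(s))),("lift",(PT+[0,0,130],picko(s)))]+[(f"{y} {dx}",wipe([641-dx,y,28+dx],s)) for y in(30,-110) for dx in(0,60,110)]:
    q=kin.ik(p,o);print(n,p.round(0),None if q is None else np.round(q,2))
p=PT+[0,0,110]; robot.movep(p,picko(1)); print(robot.observe()["t"])
for k in range(2):
 for c in("scene","top"):
  im=viewer.read_camera(c); 
  for n in("tray_front","stick","seam2"): print(c,n,[ (a,b.tolist()) for a,b in [(round(d["confidence"],2),world(c,d["at"]).round(0)) for d in viewer.pinpoint(n,c)] if a>.4])
cv2.imwrite("pics/out.png",viewer.read_camera("top")[:,:,::-1])
E
```

```text
1 [-4.58306992e+01  1.97687323e-14  1.06918811e+02]
pick [478. 318. 137.] [-0.79  0.6   0.39  1.69 -0.46  1.22  1.13]
lift [478. 318. 267.] [-0.84  0.47  0.46  1.58 -0.41  1.44  1.05]
30 0 [569.  31. 119.] [-0.47  0.35  0.39  2.11 -0.23  0.45  1.63]
30 60 [509.  31. 179.] [-0.64  0.15  0.53  2.2  -0.07  0.56  1.49]
30 110 [459.  31. 229.] [-0.83 -0.06  0.65  2.25  0.14  0.69  1.28]
-110 0 [ 569. -109.  119.] [-0.15  0.37  0.37  2.08 -0.37  0.48  2.04]
-110 60 [ 509. -109.  179.] [-0.34  0.17  0.57  2.18 -0.27  0.58  1.97]
-110 110 [ 459. -109.  229.] [-0.58 -0.04  0.78  2.23 -0.03  0.68  1.78]
-1 [ 4.58306992e+01 -5.13413362e-15  1.06918811e+02]
pick [478. 318. 137.] [-1.05  0.7   0.79  1.7  -0.68  1.32 -1.82]
lift [478. 318. 267.] [-1.09  0.55  0.85  1.6  -0.57  1.52 -1.94]
30 0 [569.  31. 119.] [-0.86  0.46  0.9   2.13 -0.7   0.54 -1.08]
30 60 [509.  31. 179.] [-1.02  0.19  0.97  2.22 -0.25  0.57 -1.47]
30 110 [459.  31. 229.] [-0.94 -0.08  0.75  2.25  0.16  0.69 -1.88]
-110 0 [ 569. -109.  119.] [-0.6   0.5   0.94  2.11 -0.85  0.62 -0.67]
-110 60 [ 509. -109.  179.] [-0.72  0.24  1.02  2.19 -0.47  0.62 -0.96]
-110 110 [ 459. -109.  229.] [-0.76 -0.06  0.96  2.23  0.01  0.68 -1.39]
16.125
scene tray_front []
scene stick [(0.51, [489.0, 320.0, 104.0])]
scene seam2 [(0.73, [651.0, 30.0, 30.0]), (0.52, [652.0, -3.0, 25.0]), (0.46, [689.0, -100.0, 145.0])]
top tray_front [(0.81, [473.0, -36.0, 82.0])]
top stick []
top seam2 [(0.85, [648.0, -6.0, 29.0]), (0.8, [650.0, 31.0, 30.0]), (0.75, [647.0, -41.0, 30.0]), (0.66, [646.0, -79.0, 31.0])]
scene tray_front []
scene stick []
scene seam2 [(0.7, [651.0, -0.0, 23.0]), (0.62, [655.0, 31.0, 28.0])]
top tray_front [(0.64, [475.0, -36.0, 85.0])]
top stick []
top seam2 [(0.94, [648.0, 30.0, 27.0]), (0.87, [649.0, -76.0, 29.0]), (0.84, [642.0, -103.0, 28.0]), (0.62, [650.0, -6.0, 31.0]), (0.57, [647.0, -41.0, 32.0])]
```

View pics/out.png

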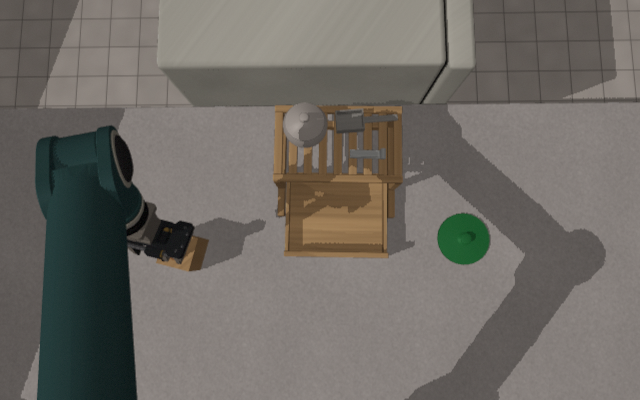

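The tray is out: its front wall in the top picture moved from row 229 to row 257. The seam is at x≈649, 66 mm in front of the shelf origin, which is where it should be at the stop. Next I'll pick the stick.

```bash
python3 - <<'E'
from h import *
def F(): return robot.observe()["contact_force"].round(1)
grip(0.7,50); robot.servo_line(PT,100); print(F())
grip(0.0,50); ob=robot.observe(); print(ob["grip_width"]*92,ob["grip_force"],ob["tcp_pos"].round(1),PT.round(1),F())
robot.servo_line(PT+[0,0,120],120); print(F(),robot.observe()["grip_width"]*92,robot.observe()["t"])
for c in("scene","top"):
  im=viewer.read_camera(c)
  for n in("stick","stick_tip"): print(c,n,find(n,c))
  if c=="scene": cv2.imwrite("pics/lift.png",cv2.resize(im[200:400,280:520,::-1],(720,600)))
print("exp stick",S+[0,0,220],"tip",TIP+[0,0,120])
E
```

```text
[-0.5  0.4 -0.5]
22.047275829163482 49.99965727329254 [477.7 318.2 137.2] [477.7 318.1 137.1] [-0.2 -0.6  1.4]
[-0.1  0.2 -0.9] 21.724863478976435 20.55
scene stick [(0.6, array([487. , 316.2, 220.8]))]
scene stick_tip []
top stick [(0.45, array([481.3, 316.6, 219.2])), (0.34, array([714.8, -38.9,   2.5]))]
top stick_tip []
exp stick [484.  316.5 220. ] tip [484.  316.5 141. ]
```

View pics/lift.png

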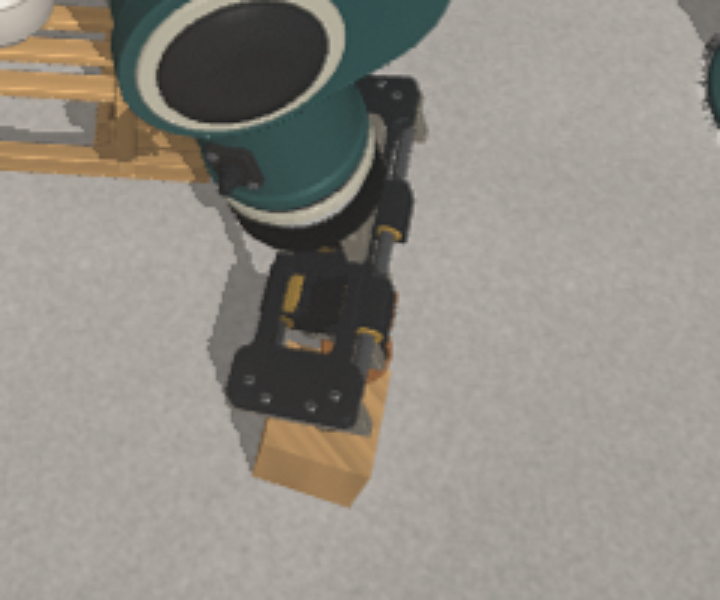

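```bash
cat > w.py <<'E'
from h import *
O=np.array([649,-40,28.])
def seam(k): return O+shelf([0,70-35*k,0])
def go(tip,feed): 
    p,o=wipe(tip,1); robot.servo_line(p,feed,o)
def F(n=3):
    v=[]
    for _ in range(n): v.append(robot.observe()["contact_force"]); robot.hold(.01)
    return shelf(np.mean(v,0)*[1,1,1])
E
python3 - <<'E'
from w import *
s0=seam(0)
p,o=wipe(s0+[-80,0,115],1); robot.movep(p,o); print(robot.observe()["t"])
go(s0+[-14,0,14],100); robot.hold(.2); b=F(6); print("base",b.round(2),robot.observe()["t"])
t=s0+[-14,0,6]; go(t,30)
for i in range(30):
    f=F()-b
    if f[2]>1.5: break
    t[2]-=.7; go(t,20)
print("floor",i,t.round(1),f.round(2),robot.observe()["t"])
t[2]-=0; 
for i in range(30):
    f=F()-b
    if f[0]<-2.0: break
    t[0]+=1.; t[2]+=np.clip(.08*(f[2]-2.5),-.5,.5); go(t,20)
print("wall",i,t.round(1),f.round(2),robot.observe()["t"])
np.save("t.npy",np.array([t,b]))
im=viewer.read_camera("top"); print(find("stick_tip","top"),find("seam2","top"))
cv2.imwrite("pics/seam.png",cv2.resize(im[80:280,220:460,::-1],(720,600)))
E
```

```text
21.95
base [-0.15 -0.07 -0.8 ] 23.5583
floor 9 [636.2  30.   27.7] [-1.21  0.11  2.09] 26.475
wall 15 [651.2  30.   27.9] [-2.38 -0.33  4.79] 30.625
[(0.72, array([651.1,  28.9,  24.3]))] [(0.92, array([649.2, -41.7,  31. ])), (0.82, array([ 645.1, -104.5,   27.3]))]
```

View pics/seam.png

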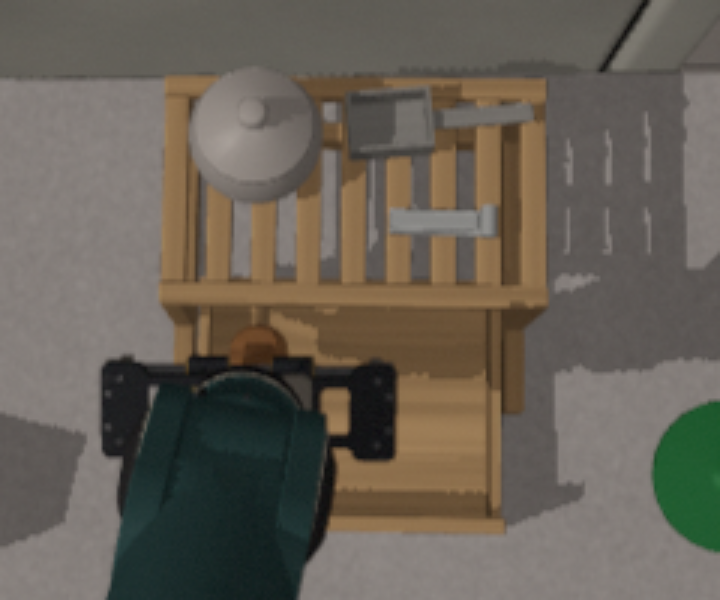

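The tip, seen at (651, 29), is on the seam's left end, and both the contact heights and positions match. Now the drag.

```bash
python3 - <<'E'
from w import *
t,b=np.load("t.npy"); robot.hold(.2)
d=shelf([0,-7,0]); log=[]
for i in range(21):
    f=F(2)-b; log.append(np.r_[t,f].round(1))
    t[2]+=np.clip(.08*(f[2]-3),-.4,.4)
    t[0]+=.3 if f[0]>-1 else (-.3 if f[0]<-2.5 else 0)
    if i==20: break
    t=t+d; go(t,35)
    if (i+1)%5==0: robot.hold(.2)
robot.hold(.2)
for l in log[::2]: print(l.tolist())
print(robot.observe()["t"])
im=viewer.read_camera("top"); print(find("stick_tip","top"),[x for x in find("seam2","top")],find("tray_front","top"))
np.save("t.npy",np.array([t,b]))
E
```

```text
[651.2, 30.0, 27.9, -3.5, -0.2, 5.1]
[650.7, 16.0, 28.0, -1.1, 0.5, 2.5]
[650.4, 2.0, 27.9, -1.4, 0.8, 2.7]
[650.2, -12.0, 28.0, -2.2, 1.6, 3.8]
[649.9, -26.0, 28.0, -2.6, 0.4, 2.5]
[649.7, -40.0, 27.9, -2.9, 1.2, 3.9]
[649.2, -54.0, 27.9, -1.9, 0.1, 2.8]
[649.2, -68.0, 27.9, -3.1, 2.5, 4.9]
[648.7, -82.0, 28.0, -1.3, 0.9, 2.8]
[648.7, -96.0, 27.9, -2.8, 2.5, 4.5]
[648.2, -110.0, 28.0, -1.7, -0.3, 2.1]
39.325
[(0.49, array([ 645.1, -110.7,   27.5]))] [(0.97, array([647.8,  -4. ,  31.3])), (0.93, array([647.9,  30.7,  28. ]))] [(0.95, array([472.2, -33.7,  83.4]))]
```

```bash
python3 - <<'E'
from w import *
t,b=np.load("t.npy")
go(t+[-8,0,8],40); go(t+[-80,0,115],120)
robot.movep(PT+[0,0,122],picko(1)); robot.hold(.2); b=F()
print(robot.observe()["t"],robot.observe()["grip_width"]*92)
for k in range(2):
 for c in("scene","top"):
  viewer.read_camera(c); print(c,find("stick",c)[:1],find("stick_tip",c)[:1])
for z in(90,70,50,30,12,5):
    robot.servo_line(PT+[0,0,z],80); f=F()-b; print(z,f.round(1))
    if np.abs(f).max()>6: break
print(robot.observe()["t"])
E
```

```text
42.975 21.74576581661935
scene [(0.54, array([485.3, 316.7, 224.2]))] []
top [(0.39, array([481.8, 313.6, 219.2]))] []
scene [(0.58, array([487.7, 317.7, 225.6]))] []
top [(0.44, array([481.9, 314.1, 223.4]))] []
90 [-0.3  0.4  0.6]
70 [-0.3  0.6 -0.6]
50 [-0.1 -0.1 -0. ]
30 [0.2 0.1 0.4]
12 [-0.3 -0.   0.1]
5 [-0.   0.4  0.2]
46.1
```

```bash
python3 - <<'E'
from w import *
b=F()
for z in(3,2,1,0,-1):
    robot.servo_line(PT+[0,0,z],30); f=F()-b
    if f[2]>1.5: break
print(z,f.round(1)); grip(0.7); robot.hold(.2)
robot.servo_line(PT-90*pickz(),80); robot.movep(PT+[-120,120,200],picko(1)); robot.hold(.3)
print(robot.observe()["t"])
for c in("scene","top"):
  im=viewer.read_camera(c); print(c,[(n,find(n,c)[:1]) for n in("stick","stand","tray_front","lid","clip","sugar_bowl")])
  if c=="scene": cv2.imwrite("pics/end.png",im[:,:,::-1])
E
```

```text
-1 [-1.1 -0.5  6.5]
50.9583
scene [('stick', [(0.57, array([488.3, 316.9, 102.7]))]), ('stand', [(0.74, array([483.8, 315. ,   2.2]))]), ('tray_front', [(0.65, array([474.3, -33.7,  77. ]))]), ('lid', [(0.6, array([ 513.6, -344.2,   -2.7]))]), ('clip', [(0.71, array([ 513.7, -344.2,   -3.3]))]), ('sugar_bowl', [(0.61, array([ 688.9, -105.2,  145.6]))])]
top [('stick', [(0.77, array([480.9, 316.8,  99.9]))]), ('stand', [(0.87, array([480.8, 315.9,   1.7]))]), ('tray_front', [(0.66, array([473.6, -37.3,  83.7]))]), ('lid', [(0.6, array([ 513.5, -348.1,    2.8]))]), ('clip', [(0.76, array([ 688.4, -104.7,  142.7]))]), ('sugar_bowl', [(0.92, array([743.2,  25.9, 143.6]))])]
```

View pics/end.png

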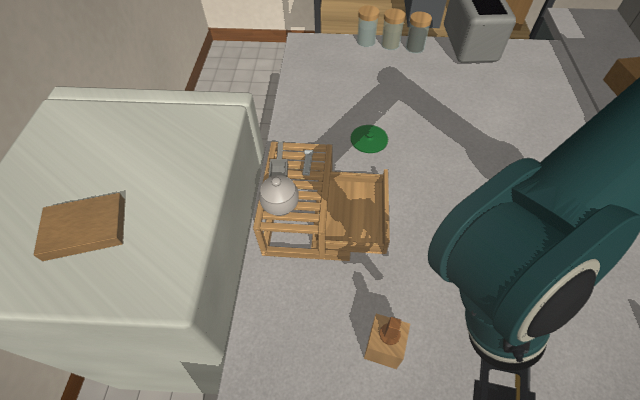

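The stick stands upright in its stand (387,340), the tray is out (front wall at column 387), and the bystanders are where they were.

```bash
python3 -c "
from h import *
print(robot.job_done())"
```

```text
the job is handed in; nothing more can be done
None
```

I handed the job in at about 51 s; no verdict came back. The tray is out at its stop, the stick's tip was dragged along the whole seam with light contact (about 2–5 N), and the stick is back upright in its stand with the other things where they were.

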